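# Tip the plugs into the fittings case

### The arm

A 6-joint arm with a two-finger parallel gripper is mounted at the origin on the work surface. World frame = base frame: x ahead of the robot, y to its left, z up, the work surface at z = 0. Lengths are in m, angles in rad, forces in N, time in s.
With the tool pointing down it reaches from about 0.25 to 0.725 m from the base axis. Payload 4 kg.
Tool frame: the origin (TCP) lies on the centre line of the jaws, within the pads' length; the fingertips stand 11 mm ahead of it and the grasp point (between the pads) lies 8 mm behind it (bot.nose_length is the distance from the TCP to the fingertips, in m); z points along the fingers, y is the direction in which the jaws open and shut (so a half turn about z gives the same grasp; the last joint's range is limited). The gripper opens to 85 mm and grips with 20 to 120 N. Pads are 22 mm wide; open, the fingers measure 114 mm over their backs; the gripper's body (76 mm by 85 mm) begins 54 mm behind the grasp point. The pads swing forward as they close: fully open they stand 13 mm farther back than shut.
Start: joints at [-1.14, 0.241, 0.005, 1.335, 0, 1.571], TCP at [0.209, -0.454, 0.221] pointing down, gripper open.
Joint ranges: [-2.72, 2.72], [-1.05, 1.87], [-1.09, 1.28], [-1.99, 2.15], [-1.42, 1.44], [-3.14, 3.14]. Speed limits (rad/s): [2.79, 2.79, 3.14, 3.14, 3.14, 3.14].

### API

Orientations are given as a unit quaternion [x, y, z, w].
In Python, from workcell import bot gives the robot as it stands.
- The arm moves only by the tool play_rows, never from a script. Its argument "plan" is one flat list of numbers, 6 for each row, row after row: the shift along the tool's x, y, z in mm, then the turn, a rotation vector about the tool's x, y, z in rad. A call has 1 to 20 rows; each row shifts and turns the commanded pose from where the row before left it, along the tool's axes as they then stand; what a row does not reach is not made up. A row lasts 1/8 s, in which the tool goes at most 62.5 mm and 10.7 degrees, less where a joint would pass 70% of its speed; a pose out of reach is approached as far as the arm can. A call with a gripper value outside its range is refused whole. "hand" is the opening in per cent of the stroke, from 0 (shut) to 100 (fully open), set as the call begins (left out, the last holds). The fingers move at their own pace and stop on an object; the grip force is fixed at half the most. Time passes only in rows, so rows that do not move let the fingers close. It gives the time, the measured TCP pose, the force and the opening at its end, in the units of the state.
- bot.get_obs(): the state, without advancing time (a new reading comes with each control period).
- bot.camera(name): name is "scene" or "side" or "wrist"; returns a dict with "frame" (420x560x3 uint8, blue, green, red), "range_z" (420x560 float32, m along the optical axis (not along the pixel's ray), 0 where there is no reading), "K" (3x3 intrinsics, pixels), "cam_to_world" (4x4, takes a point from camera to world coordinates). Camera axes: x right, y down, z forward; pixel columns grow to the right and rows downward; lengths in m; the calibration is good to about 2 mm. The wrist camera is an equidistant fisheye: a pixel r from the principal point sees the ray r / f radians off the axis. A picture is of the moment at which its call begins.
- bot.job_done(): hands the job in, once; it reports no verdict.
Trained networks look in the newest picture that a camera, given by its name, has taken for a name from the list of things; names that differ only in an ending like _2 or _b are one class to them, and where a whole thing is asked for, a point or a joint stands for the part that bears it (a point fixed in the world has none). Each returns a list of dicts, best first, with "p" (0 to 1); they miss things now and then, are a little off and sometimes report something else, mostly with a low value. They report only what shows in the picture. A call takes as long as a camera call. They do not tell look-alikes from the thing itself.
- bot.outline_of(query, camera): "mask" (420x560 bool, what is visible of it) and "point" ([row, column] in pixels, amid what is visible of it).
The state is a dict: "clock": time; "joint_pos": joint angles; "joint_vel": joint speeds; "tau": joint torques, N m; "eef_pos": TCP position; "tool_rot": TCP orientation; "ft_force": force on the tool from outside, world axes, zero at the start; "ft_torque": the same for the moment, N m; "grip_width": finger opening in m.
Only numpy, scipy, OpenCV 4.12 (cv2) and the standard library are available. Lean on these libraries where they do the work, as an engineer would, in place of code of your own. Each camera call takes 0.05 s, during which the arm holds its last target.

### The job

Swing the top tray of the fittings case fully up and out of the way, pick up the sorting plate by its handle and tip it over the case so that all four pipe plugs slide off into the compartment. Set the empty plate back down flat about where it stood, then lower the top tray until it is fully closed over the plugs, leaving everything else on the bench alone.

Things in the scene. Friction and masses are not known exactly. Their poses are not given: they have to be found in the camera images.
- case: Open grey steel fittings case, fixed, outer 200 (its x) x 160 (its y) x 85 mm high, walls and floor 4 mm. Origin: centre of its underside, z up. Two pairs of arms carry its top tray, which swings out to the case's +y side. Once it is out the whole 192 x 152 mm mouth is open.
- tray_arm (a joint): Angle of the arms of the top tray: 0 closed, 1.92 rad fully open (stop). Arms 90 mm long, at 0 pointing to the case's -y and rising 20 degrees, swinging up and over to +y; the tray stays level, so each point of it runs on a 90 mm circle in the case's y-z plane. Stiff pivots (up to about 10 N at the grip): it stays where it is left and must be pushed down to its closed stop.
- tray_grip (a point): Centre of the black grip block on the middle of the top tray: 70 mm along the case's x, 16 mm thick along its y, top 18 mm above this point; the tray's rim is 24 mm below it. Tray 184 (x) x 134 (y) x 36 mm, underside 60 mm below this point. Closed, the point is over the case's centre, 130 mm above the bench. Axes parallel to the case's.
- plate_grip (a point): Centre of the wooden handle bar of the steel sorting plate (loose, 0.38 kg): 112 mm long (x), 20 thick (y), 26 tall, 85 mm above the plate's underside, over its middle. Plate 120 (x) x 170 (y), floor 3 mm, 24 mm walls on three sides, open without a lip at +y; uprights at both sides carry the bar. Plugs on it start to slide at a tilt of 25 to 37 degrees, different each time.
- plate_lip (a point): Middle of the open end of the sorting plate, on its floor: 85 mm along +y from the plate's middle, 3 mm above its underside. Axes as the plate's: y points out of the open end, z up.
- plug1_mid (a point): Steel pipe plug on the sorting plate: round flange 34 mm across and 13 mm high, under a 19 mm square head, 28 mm high in all, about 60 g. The point is its centre, half-way up.
- plug2_mid (a point): Steel pipe plug on the sorting plate: round flange 34 mm across and 13 mm high, under a 19 mm square head, 28 mm high in all, about 60 g. The point is its centre, half-way up.
- plug3_mid (a point): Steel pipe plug on the sorting plate: round flange 34 mm across and 13 mm high, under a 19 mm square head, 28 mm high in all, about 60 g. The point is its centre, half-way up.
- plug4_mid (a point): Steel pipe plug on the sorting plate: round flange 34 mm across and 13 mm high, under a 19 mm square head, 28 mm high in all, about 60 g. The point is its centre, half-way up.
- tape: Bystander, to be left where it is: roll of parcel tape lying flat, 70 mm across, 40 mm high. Origin: centre of its underside.
- rule: Bystander, to be left where it is: closed wooden folding rule, 150 x 17 x 16 mm, lying along its x. Origin: centre of its underside.
- driver: Bystander, to be left where it is: screwdriver lying along its x. Origin: centre of its underside.
- carton: Bystander, to be left where it is: small white carton 80 x 110 x 50 mm high. Origin: centre of its underside.
- foot: Bystander, to be left where it is: wooden pallet block 75 x 100 x 60 mm high. Origin: centre of its underside.
- notch: Bystander, to be left where it is: cardboard corner insert, about 70 x 70 x 35 mm high. Origin: centre of its underside.
- jar: Bystander, to be left where it is: round grey jar, 68 mm across, 75 mm high. Origin: centre of its underside.
Not all that is in view belongs to the job. Leave any blue or red look-alike of the part that bears plate_grip alone. What is shaped like the part that bears plug2_mid but orange is not meant.

How it is judged:
On the way, in this order (a step that is already met when the one before it is completed fails the run):
1. the top tray is swung fully up and out (arm beyond 1.6 rad) (value of joint tray_arm above 1.6 rad), for 0.2 s.
2. the plate is held tilted (over 11 degrees) with its open end over the case (angle between plate_grip's own z axis and vertical above 0.2 rad and horizontal distance between plate_lip and case below 0.12 m), for 0.05 s.
3. all four plugs are in the compartment (x of plug1_mid in the frame of case between -0.098 and 0.098 m and y of plug1_mid in the frame of case between -0.078 and 0.078 m and height (world z) of each of plug1_mid, plug2_mid, plug3_mid, plug4_mid below 0.062 m and x of plug2_mid in the frame of case between -0.098 and 0.098 m and y of plug2_mid in the frame of case between -0.078 and 0.078 m and x of plug3_mid in the frame of case between -0.098 and 0.098 m and y of plug3_mid in the frame of case between -0.078 and 0.078 m and x of plug4_mid in the frame of case between -0.098 and 0.098 m and y of plug4_mid in the frame of case between -0.078 and 0.078 m), for 0.2 s.
4. the plate is back flat on the bench about where it stood (height (world z) of plate_lip below 0.012 m and height (world z) of plate_grip below 0.095 m and angle between plate_grip's own z axis and vertical below 0.08 rad and distance of plate_grip from where it was at the start of the episode below 0.08 m), for 0.2 s.
At the end, for the whole second after the job is handed in: All four plugs lie in the case's compartment (centres within its walls and below 62 mm), the plate stands flat on the bench within 80 mm of where it started, and the top tray is closed (arm below 0.06 rad) (all of step 3 and all of step 4 and value of joint tray_arm below 0.06 rad); the robot touches nothing.
It fails at once if a bystander is moved by more than 40 mm (distance of any of tape, rule, driver, carton, foot, notch, jar from where it was at the start of the episode above 0.04 m).
It also fails if it takes over 72 s, if anything falls off the work surface, if the arm or the gripper's body presses on something with over 40 N, if the wrist force passes 120 N, or if a joint passes its speed limit or range.

## Working session

There is one attempt and no reset: what is moved stays moved. The work goes in short steps, Python scripts to look and compute and a tool call to move; the robot and the scene stay as the last step left them, time stands still between calls to the robot, and variables do not carry over. Pictures are saved under pics/ and viewed, and the job is handed in when it is done.

Besides the shell and the picture viewer there is one more tool, called after "Call:" as name(argument=value, ...) on one line, values as JSON. play_rows: Moves the arm, as the interface text tells. Its arguments: {"type":"object","properties":{"plan":{"type":"array","items":{"type":"number"}},"hand":{"type":"number"}},"required":["plan"]}

```bash
ls; mkdir -p pics; cat > h.py <<'E'
import numpy as np,cv2
from workcell import bot
def cap(n,tag=None):
    c=bot.camera(n)
    if tag: cv2.imwrite(f'pics/{tag}.png',c['frame'])
    np.savez(f'/tmp/{n}.npz',**{k:np.array(v) for k,v in c.items()})
    return c
def pts(c):
    K=c['K'];z=c['range_z'];h,w=z.shape
    v,u=np.mgrid[:h,:w]
    x=(u-K[0,2])/K[0,0]*z;y=(v-K[1,2])/K[1,1]*z
    P=np.stack([x,y,z,np.ones_like(z)],-1)@np.array(c['cam_to_world']).T
    P=P[...,:3].copy();P[z==0]=np.nan
    return P
E
python3 - <<'E'
from h import *
print(bot.get_obs())
for n in ['scene','side','wrist']:
    c=cap(n,n+'0');print(n,c['K'],np.round(c['cam_to_world'],3))
    for q in ['case','tray_grip','plate_grip','plug1_mid','tape','rule','driver','carton','foot','notch','jar']:
        for r in bot.outline_of(q,n):
            pt=r['point'];s=''
            if n!='wrist': 
                m=r['mask'];s=np.round(np.nanmedian(pts(c)[m],0),3)
            print(n,q,round(r['p'],2),np.round(pt),r['mask'].sum(),s)
E
```

```text
pics
{'clock': 0.0, 'joint_pos': array([-1.14001119e+00,  2.41397143e-01,  3.72147124e-03,  1.33520655e+00,
       -6.64018132e-06,  1.57079541e+00]), 'joint_vel': array([-1.62232453e-03,  2.99726693e-04,  2.37533095e-04,  3.85293319e-05,
       -1.37540913e-05,  4.75865038e-04]), 'tau': array([ 5.62639343e-04, -3.72319758e+01,  2.52407652e+01,  1.68231258e-02,
        1.24661178e-04, -5.93363225e-07]), 'eef_pos': array([ 0.20851525, -0.45372153,  0.21971984]), 'tool_rot': array([ 9.76891936e-01,  2.13731275e-01, -2.26152680e-04, -1.01813643e-03]), 'ft_force': array([-0.18585999, -0.11673581,  0.59710087]), 'ft_torque': array([2.01994420e-02, 4.56728024e-05, 4.11514318e-02]), 'grip_width': 0.08515421869405011}
scene [[388.25170743   0.         279.77383191]
 [  0.         388.25170743 204.39866184]
 [  0.           0.           1.        ]] [[ 0.874  0.349 -0.338  0.938]
 [ 0.485 -0.649  0.586 -0.785]
 [-0.015 -0.676 -0.737  0.866]
 [ 0.     0.     0.     1.   ]]
scene case 0.65 [140. 312.] 3903 [0.533 0.104 0.09 ]
scene case 0.45 [245. 263.] 136 [ 0.585 -0.269  0.017]
scene tray_gri
[... 1623 characters left out ...]
side tape 0.65 [305. 320.] 1039 [ 0.387 -0.001  0.026]
side driver 0.64 [221. 348.] 333 [ 0.449 -0.391  0.016]
side carton 0.86 [212. 239.] 1046 [ 0.731 -0.238  0.043]
side foot 0.93 [240. 179.] 1584 [ 0.763 -0.022  0.048]
side notch 0.54 [251. 216.] 331 [ 0.672 -0.04   0.031]
side jar 0.8 [304. 101.] 1639 [0.739 0.238 0.051]
wrist [[325.1922621    0.         279.20232181]
 [  0.         325.1922621  207.73110771]
 [  0.           0.           1.        ]] [[ 0.418 -0.865 -0.277  0.279]
 [-0.908 -0.398 -0.127 -0.421]
 [-0.     0.305 -0.952  0.373]
 [ 0.     0.     0.     1.   ]]
wrist plate_grip 0.68 [104. 439.] 14416 
wrist plate_grip 0.63 [ 34. 138.] 6282 
wrist driver 0.69 [  5. 306.] 194
```

View pics/scene0.png

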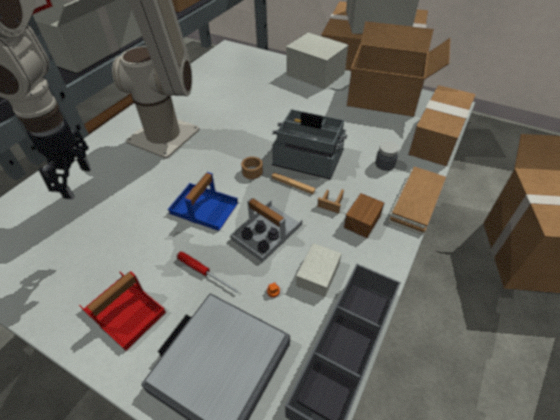

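View pics/side0.png

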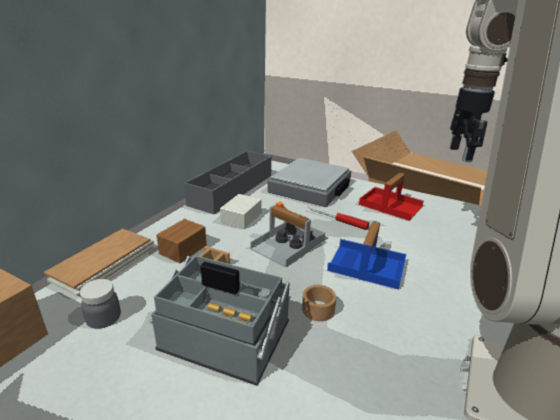

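View pics/wrist0.png

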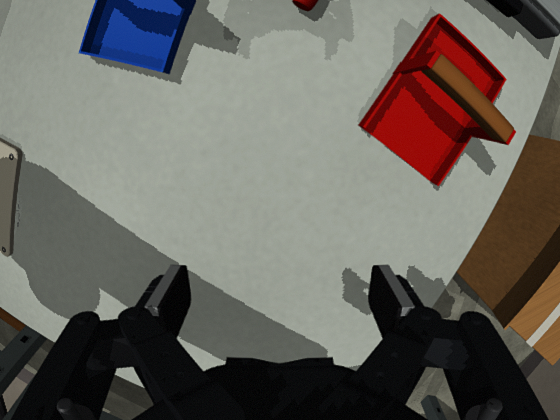

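```bash
python3 - <<'E'
import cv2,numpy as np
a=cv2.imread('pics/scene0.png');b=cv2.imread('pics/side0.png')
cv2.imwrite('pics/z1.png',np.hstack([cv2.resize(a[95:265,215:355],None,fx=3.2,fy=3.2,interpolation=2)[:544], cv2.resize(b[235:375,140:300],(0,0),fx=2.2,fy=3.886,interpolation=2)[:544]]))
E
python3 - <<'E'
from h import *
for n in ['scene','side']:
    c=dict(np.load(f'/tmp/{n}.npz'));P=pts(c);f=c['frame'].astype(int)
    # case region
    R=P.reshape(-1,3);F=f.reshape(-1,3)
    s=(abs(R[:,0]-.52)<.17)&(abs(R[:,1]-.16)<.17)&(R[:,2]>.02)
    Q=R[s]
    print(n,len(Q))
    for lo,hi in [(.02,.06),(.06,.08),(.08,.09),(.09,.1),(.1,.112),(.112,.13),(.13,.16)]:
        q=Q[(Q[:,2]>lo)&(Q[:,2]<hi)]
        if len(q)>5:
            r=cv2.minAreaRect(q[:,:2].astype(np.float32)*1000);print(lo,hi,len(q),np.round(r[0]),np.round(r[1]),round(r[2],1),q[:,2].max())
    # plate
    s=(abs(R[:,0]-.55)<.14)&(abs(R[:,1]+.23)<.14)&(R[:,2]>.06)&(R[:,2]<.12)
    q=R[s];print('bar',len(q),q[:,2].max())
    if len(q)>5:
        q=q[q[:,2]>.08];r=cv2.minAreaRect(q[:,:2].astype(np.float32)*1000);print(np.round(r[0]),np.round(r[1]),r[2],q.mean(0))
E
```

```text
scene 3467
0.02 0.06 792 [523. 110.] [333. 240.] 0.1 0.05984418277503567
0.06 0.08 367 [524. 138.] [206. 162.] 7.7 0.07998204311594181
0.08 0.09 300 [522. 138.] [209. 161.] 8.7 0.08999036921532477
0.09 0.1 565 [525. 149.] [200. 140.] 8.2 0.0999755516480505
0.1 0.112 500 [519. 149.] [212. 139.] 8.2 0.11197014690107321
0.112 0.13 676 [518. 149.] [214. 142.] 8.3 0.12967167225491238
0.13 0.16 175 [520. 142.] [69. 11.] 12.7 0.15971019688077825
bar 482 0.10151026559521126
[ 559. -207.] [ 23. 124.] 78.33447265625 [ 0.56339579 -0.21155455  0.0940828 ]
side 11710
0.02 0.06 2384 [521. 113.] [336. 245.] 0.1 0.05998445707309252
0.06 0.08 1173 [517. 143.] [217. 160.] 8.2 0.07998068457329338
0.08 0.09 855 [514. 142.] [208. 160.] 7.9 0.0899991025187113
0.09 0.1 2269 [509. 150.] [200. 136.] 7.9 0.09999752051879401
0.1 0.112 1812 [516. 151.] [214. 135.] 8.1 0.11198666081362552
0.112 0.13 2385 [516. 150.] [214. 138.] 7.9 0.12993585640173527
0.13 0.16 526 [514. 157.] [70. 14.] 15.9 0.15993944917537123
bar 550 0.10013782595815046
[ 559. -205.] [ 23. 124.] 79.37846374511719 [ 0.55314614 -0.19969982  0.0924563 ]
```

View pics/z1.png

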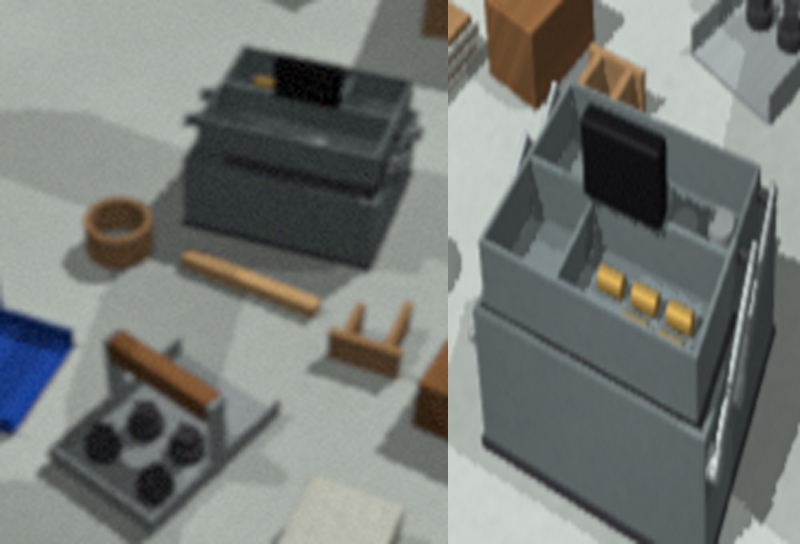

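```bash
python3 - <<'E'
from h import *
def fit(q,lab):
    r=cv2.minAreaRect(q[:,:2].astype(np.float32)*1000);m=q.mean(0);w,v=np.linalg.eigh(np.cov((q-m)[:,:2].T));d=v[:,1]
    print(lab,len(q),'rect',np.round(r[0],1),np.round(r[1],1),round(r[2],1),'pca',round(np.degrees(np.arctan2(d[1],d[0])),1),'z',np.round(np.percentile(q[:,2],[2,50,98]),3))
for n in ['scene','side']:
    c=dict(np.load(f'/tmp/{n}.npz'));P=pts(c);f=c['frame'].astype(int)
    R=P.reshape(-1,3);F=f.reshape(-1,3)
    s=(abs(R[:,0]-.52)<.06)&(abs(R[:,1]-.145)<.04)&(R[:,2]>.1)&(F.max(1)<30)
    q=R[s];fit(q,n+' grip');fit(q[q[:,2]>np.percentile(q[:,2],98)-.004],'top')
    s=(abs(R[:,0]-.55)<.14)&(abs(R[:,1]+.23)<.14)&(R[:,2]>.06)&(R[:,2]<.12)&(F[:,2]>F[:,0]+20)
    q=R[s];fit(q,'bar');fit(q[q[:,2]>np.percentile(q[:,2],98)-.006],'top')
    s=(abs(R[:,0]-.555)<.14)&(abs(R[:,1]+.21)<.14)&(R[:,2]>.012)&(R[:,2]<.028)
    fit(R[s],'plate walls')
    s=(abs(R[:,0]-.555)<.13)&(abs(R[:,1]+.21)<.13)&(R[:,2]>.02)&(R[:,2]<.04)&(F.max(1)<50)
    fit(R[s],'plugs')
E
```

```text
scene grip 237 rect [521.  143.1] [65.2 12.1] 6.8 pca -172.1 z [0.126 0.149 0.166]
top 42 rect [521.2 143.2] [64. 11.] 4.8 pca -172.5 z [0.163 0.165 0.168]
bar 335 rect [ 560.1 -207.7] [ 23.4 110.6] 78.3 pca 168.3 z [0.082 0.097 0.1  ]
top 248 rect [ 560.1 -207.7] [ 23.4 110.6] 78.3 pca 168.4 z [0.094 0.098 0.1  ]
plate walls 695 rect [ 516.6 -200.2] [176.6 214.9] 80.9 pca -175.0 z [0.012 0.018 0.027]
plugs 148 rect [ 555.9 -234.5] [68.2 85.8] 75.9 pca 163.8 z [0.02  0.029 0.034]
side grip 746 rect [514.1 153.2] [67.7 14.2] 8.2 pca -170.4 z [0.126 0.147 0.167]
top 108 rect [513.2 152.8] [65.  13.6] 8.1 pca -172.7 z [0.163 0.166 0.167]
bar 437 rect [ 557.9 -204.3] [ 22.5 112.8] 79.1 pca 168.8 z [0.074 0.092 0.099]
top 208 rect [ 556.8 -204.5] [ 21.9 110.9] 78.5 pca 168.9 z [0.093 0.098 0.099]
plate walls 726 rect [ 546.5 -220.4] [203.1 283.5] 78.3 pca -165.7 z [0.012 0.018 0.027]
plugs 62 rect [ 552.  -229.1] [57.3 86. ] 77.3 pca 152.0 z [0.02  0.025 0.032]
```

Call:
play_rows(plan=[0,0,-40,0,0,0.15,50,0,-20,0,0,0.14], hand=100)

```text
clock: 2.05
eef_pos: [0.2556, -0.4418, 0.2826]
tool_rot: [0.998, 0.065, 0.0, 0.001]
ft_force: [0.9, -0.9, 0.2]
grip_width: 0.0855
```

```bash
python3 - <<'E'
from h import *
o=bot.get_obs();print(o['joint_pos'],o['eef_pos'],o['tool_rot'])
E
```

```text
[-1.04591197e+00  2.42550697e-01  1.67514242e-01  1.49322148e+00
 -8.11477175e-04  1.96523204e+00] [ 0.25556448 -0.44184819  0.28259759] [9.97872796e-01 6.51775125e-02 1.99446924e-04 1.31746169e-03]
```

```bash
cat >> h.py <<'E'
from scipy.spatial.transform import Rotation as Ro
def plan(targets,start=None,rnd=(1,3)):
    """targets: list of (pos, Rotation, n rows). prints rows"""
    if start is None:
        o=bot.get_obs();start=(np.array(o['eef_pos']),Ro.from_quat(o['tool_rot']))
    p,r=start;out=[]
    for t,R,n in targets:
        for i in range(n):
            k=n-i
            d=r.inv().apply((np.array(t)-p)/k); rv=(r.inv()*R).as_rotvec()/k
            d=np.round(d,4);rv=np.round(rv,3)
            p=p+r.apply(d);r=r*Ro.from_rotvec(rv)
            out+=[*[float(round(x*1000,1)) for x in d],*map(float,rv)]
    print(len(out)//6,'rows:',[0 if x==0 else x for x in out]);print('end',p,r.as_quat().round(4))
    return p,r
def down(xdeg):  # tool pointing down, tool x at heading xdeg
    a=np.radians(xdeg);x=[np.cos(a),np.sin(a),0];z=[0,0,-1.];y=np.cross(z,x)
    return Ro.from_matrix(np.array([x,y,z]).T)
def tilt(xdeg,th): # th: tilt lowering +y' where y' = 90deg CCW from plate x; tool x at heading xdeg = plate x+180
    px=np.radians(xdeg-180);ax=np.array([np.cos(px),np.sin(px),0])
    return Ro.from_rotvec(-th*ax)*down(xdeg)
E
python3 - <<'E'
from h import *
o=bot.get_obs();p=np.array(o['eef_pos']);t=np.array([.517,.148,.28])
plan([(p+(t-p)*.5,down(98),9),(t,down(188),9)])
E
```

```text
18 rows: [18.7, -30.6, 0.1, 0, 0, -0.176, 23.7, -26.9, 0.1, 0, 0, -0.175, 28.0, -22.3, 0.1, 0, 0, -0.176, 31.5, -17.1, 0.1, 0, 0, -0.175, 34.0, -11.3, 0, 0, 0, -0.176, 35.5, -5.2, 0.1, 0, 0.001, -0.175, 35.8, 1.1, 0.1, 0, 0.001, -0.176, 35.1, 7.4, 0.1, 0.001, 0, -0.175, 33.3, 13.3, 0.1, 0, 0.001, -0.176, 30.4, 18.9, 0.2, 0, 0, -0.175, 26.7, 24.0, 0.2, 0, 0, -0.174, 22.1, 28.2, 0.1, 0, 0, -0.175, 16.9, 31.6, 0.2, 0, 0, -0.174, 11.1, 34.1, 0.1, 0, 0, -0.175, 5.0, 35.5, 0.2, 0, 0, -0.174, -1.2, 35.8, 0.1, 0, 0, -0.175, -7.4, 35.1, 0.2, 0, 0, -0.174, -13.3, 33.3, 0.1, 0, 0, -0.175]
end [0.51697833 0.14804712 0.28001485] [-6.990e-02  9.976e-01  2.000e-04  2.000e-04]
```

Call:
play_rows(plan=[19,-31,0,0,0,-0.175,24,-27,0,0,0,-0.175,28,-22,0,0,0,-0.175,31.5,-17,0,0,0,-0.175,34,-11.5,0,0,0,-0.175,35.5,-5,0,0,0,-0.175,36,1,0,0,0,-0.175,35,7.5,0,0,0,-0.175,33,13,0,0,0,-0.175,30.5,19,0,0,0,-0.175,26.5,24,0,0,0,-0.175,22,28,0,0,0,-0.175,17,31.5,0,0,0,-0.175,11,34,0,0,0,-0.175,5,35.5,0,0,0,-0.175,-1,36,0,0,0,-0.175,-7.5,35,0,0,0,-0.175,-13,33,0,0,0,-0.175,0,0,0,0,0,0])

```text
clock: 4.42
eef_pos: [0.5142, 0.153, 0.2798]
tool_rot: [-0.076, 0.997, 0.0, -0.0]
ft_force: [0.1, -0.3, 0.4]
grip_width: 0.0854
```

```bash
python3 - <<'E'
from h import *
o=bot.get_obs();print(o['joint_pos'],o['eef_pos'],o['tool_rot'])
c=cap('wrist','w1');r=c['range_z'];print((r>0).mean())
E
```

```text
[2.88983540e-01 2.99631972e-01 2.36843424e-01 1.50864489e+00
 2.28340115e-04 1.36796375e-01] [0.51420673 0.15295167 0.27984614] [-7.60201298e-02  9.97106226e-01  4.42860499e-05 -3.35488183e-04]
0.9958078231292516
```

View pics/w1.png

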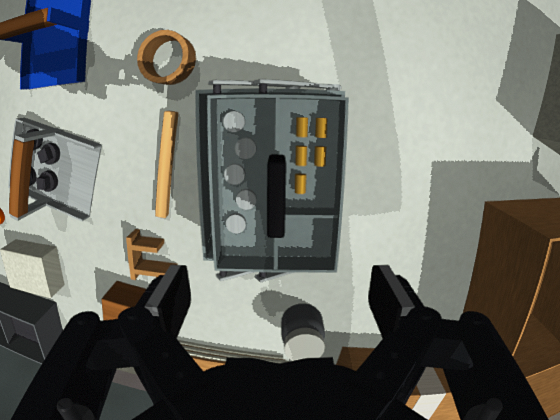

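```bash
cat >> h.py <<'E'
def wpts(c):
    K=np.array(c['K']);z=np.array(c['range_z']);h,w=z.shape
    v,u=np.mgrid[:h,:w];a=(u-K[0,2])/K[0,0];b=(v-K[1,2])/K[1,1];r=np.hypot(a,b)+1e-9
    t=np.tan(np.minimum(r,1.5))/r
    P=np.stack([a*t*z,b*t*z,z,np.ones_like(z)],-1)@np.array(c['cam_to_world']).T
    P=P[...,:3].copy();P[z==0]=np.nan
    return P
def fit(q,lab):
    r=cv2.minAreaRect(q[:,:2].astype(np.float32)*1000);m=q.mean(0);w,v=np.linalg.eigh(np.cov((q-m)[:,:2].T));d=v[:,1]
    print(lab,len(q),'rect',np.round(r[0],1),np.round(r[1],1),round(r[2],1),'pca',round(np.degrees(np.arctan2(d[1],d[0])),1),'z',np.round(np.percentile(q[:,2],[2,50,98]),3))
E
python3 - <<'E'
from h import *
c=dict(np.load('/tmp/wrist.npz'));P=wpts(c);f=c['frame'].astype(int)
R=P[:300].reshape(-1,3);F=f[:300].reshape(-1,3)
s=(abs(R[:,0]-.517)<.06)&(abs(R[:,1]-.148)<.04)&(R[:,2]>.15);fit(R[s],'grip');s&=R[:,2]>.16;fit(R[s],'griptop')
s=(abs(R[:,0]-.52)<.14)&(abs(R[:,1]-.15)<.12)&(R[:,2]>.115)&(R[:,2]<.128);fit(R[s],'rim')
s=(abs(R[:,0]-.52)<.14)&(abs(R[:,1]-.15)<.12)&(R[:,2]>.08)&(R[:,2]<.088);fit(R[s],'case rim')
s=(abs(R[:,0]-.55)<.14)&(abs(R[:,1]+.23)<.14)&(R[:,2]>.09)&(R[:,2]<.12);fit(R[s],'bar')
E
```

```text
grip 2080 rect [517.8 134.2] [69.1 49.7] 7.9 pca 74.2 z [0.161 0.165 0.33 ]
griptop 2047 rect [517.9 134.2] [68.9 49.7] 7.9 pca 74.4 z [0.162 0.165 0.33 ]
rim 3552 rect [515.8 150.7] [213.9 135. ] 7.9 pca -170.1 z [0.115 0.122 0.124]
case rim 1363 rect [513.7 140.8] [207.4 160.2] 7.8 pca 152.9 z [0.081 0.084 0.088]
bar 1007 rect [ 557.5 -205.8] [ 22.5 123.4] 78.9 pca 168.8 z [0.09  0.097 0.098]
```

```bash
python3 - <<'E'
from h import *
c=dict(np.load('/tmp/wrist.npz'));P=wpts(c)
R=P[:300].reshape(-1,3)
s=(abs(R[:,0]-.517)<.06)&(abs(R[:,1]-.148)<.04)&(R[:,2]>.155)&(R[:,2]<.175);fit(R[s],'grip')
plan([([.516,.150,.143],down(187.9),4)])
E
```

```text
grip 1441 rect [515.5 150.9] [69.1 16. ] 8.0 pca -172.1 z [0.161 0.165 0.166]
4 rows: [-0.5, -0.5, 34.3, 0, 0, 0.003, -0.5, -0.5, 34.2, 0, 0, 0.003, -0.6, -0.5, 34.3, 0, -0.001, 0.003, -0.5, -0.5, 34.2, 0, 0, 0.003]
end [0.51598889 0.14996838 0.143022  ] [-6.890e-02  9.976e-01 -2.000e-04 -0.000e+00]
```

Call:
play_rows(plan=[-1,-1.5,45,0,0,0.013,0,0,45,0,0,0,0,0,30,0,0,0,0,0,17,0,0,0,0,0,0,0,0,0])

```text
clock: 5.1
eef_pos: [0.5135, 0.1482, 0.1424]
tool_rot: [-0.067, 0.998, -0.001, -0.002]
ft_force: [0.1, 0.5, 0.3]
grip_width: 0.0856
```

Call:
play_rows(plan=[0,0,0,0,0,0,0,0,0,0,0,0,0,0,0,0,0,0,0,0,0,0,0,0,0,0,0,0,0,0,0,0,0,0,0,0], hand=0)

```text
clock: 5.85
eef_pos: [0.5152, 0.1498, 0.1439]
tool_rot: [-0.068, 0.998, 0.0, 0.0]
ft_force: [-0.3, -0.0, 2.6]
grip_width: 0.0143
```

```bash
python3 - <<'E'
import numpy as np
ph=np.radians(np.linspace(32.5,130,18))
y=-90*np.cos(ph);z=-90*np.sin(ph)
out=[]
cy=y[0];cz=z[0]
for a,b in zip(y[1:],z[1:]):
    d=round((a-cy)*2)/2;e=round((b-cz)*2)/2;cy+=d;cz+=e;out+=[0,d,e,0,0,0]
print(out)
E
```

```text
[0, 5.0, -7.5, 0, 0, 0, 0, 6.0, -6.5, 0, 0, 0, 0, 6.5, -6.5, 0, 0, 0, 0, 7.5, -5.5, 0, 0, 0, 0, 7.5, -4.5, 0, 0, 0, 0, 8.0, -4.0, 0, 0, 0, 0, 8.5, -3.0, 0, 0, 0, 0, 9.0, -2.5, 0, 0, 0, 0, 8.5, -1.0, 0, 0, 0, 0, 9.0, -0.5, 0, 0, 0, 0, 9.0, 0.5, 0, 0, 0, 0, 9.0, 1.0, 0, 0, 0, 0, 9.0, 2.5, 0, 0, 0, 0, 8.5, 3.0, 0, 0, 0, 0, 8.0, 4.0, 0, 0, 0, 0, 7.5, 4.5, 0, 0, 0, 0, 7.5, 5.5, 0, 0, 0]
```

Call:
play_rows(plan=[0,5,-7.5,0,0,0,0,6,-6.5,0,0,0,0,6.5,-6.5,0,0,0,0,7.5,-5.5,0,0,0,0,7.5,-4.5,0,0,0,0,8,-4,0,0,0,0,8.5,-3,0,0,0,0,9,-2.5,0,0,0])

```text
clock: 6.85
eef_pos: [0.5075, 0.2051, 0.1835]
tool_rot: [-0.067, 0.998, -0.002, 0.0]
ft_force: [2.5, -5.3, -2.7]
grip_width: 0.0139
```

Call:
play_rows(plan=[0,8.5,-1,0,0,0,0,9,-0.5,0,0,0,0,9,0.5,0,0,0,0,9,1,0,0,0,0,9,2.5,0,0,0,0,8.5,3,0,0,0,0,8,4,0,0,0,0,7.5,4.5,0,0,0,0,7.5,5.5,0,0,0,0,1,1,0,0,0,0,0,0,0,0,0])

```text
clock: 8.22
eef_pos: [0.497, 0.2826, 0.1645]
tool_rot: [-0.068, 0.998, -0.001, 0.001]
ft_force: [-1.5, -5.4, 12.4]
grip_width: 0.0139
```

Call:
play_rows(plan=[0,0,0,0,0,0,0,0,0,0,0,0,0,0,0,0,0,0,0,0,0,0,0,0,0,0,-20,0,0,0,0,0,-50,0,0,0,0,0,-40,0,0,0], hand=100)

```text
clock: 9.1
eef_pos: [0.4967, 0.2836, 0.2746]
tool_rot: [-0.068, 0.998, 0.0, 0.0]
ft_force: [1.3, 0.5, 0.3]
grip_width: 0.0852
```

```bash
python3 - <<'E'
from h import *
cap('side','s1')
o=bot.get_obs();print(o['joint_pos'],o['eef_pos'],o['grip_width'])
# hover over bar, bar heading -11.2 -> tool x 168.8
plan([([.5575,-.206,.27],down(168.8),10)])
E
```

```text
[5.18636908e-01 3.70007442e-01 3.38541828e-01 1.52911364e+00
 1.50098286e-04 3.82403059e-01] [0.49857427 0.28461721 0.28071988] 0.0855072403657272
10 rows: [0.8, -49.4, 0.9, 0.001, 0.001, 0.033, -0.8, -49.4, 0.9, 0, 0.001, 0.033, -2.4, -49.4, 0.9, 0.001, 0.001, 0.033, -4.1, -49.2, 1.0, 0, 0.001, 0.033, -5.7, -49.1, 1.0, 0.001, 0.001, 0.033, -7.3, -48.9, 1.0, 0, 0.001, 0.033, -8.9, -48.6, 1.0, 0.001, 0.001, 0.033, -10.5, -48.3, 1.0, 0, 0.001, 0.034, -12.1, -47.9, 1.0, 0.001, 0, 0.033, -13.7, -47.5, 1.0, 0, 0.001, 0.034]
end [ 0.55749574 -0.20602786  0.27003615] [ 9.770e-02  9.952e-01  2.000e-04 -1.000e-04]
```

View pics/s1.png

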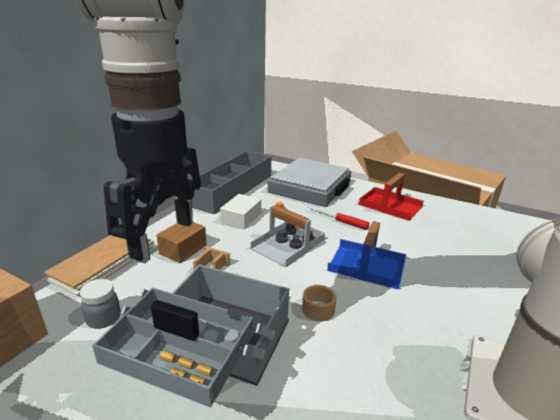

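The tray (175,335) has swung to the near side and the compartment (240,310) is open; the plate with its plugs stands at (288,240). Next I move over the plate.

Call:
play_rows(plan=[1,-49.5,0,0,0,0.033,-1,-49.5,1,0,0,0.033,-2.5,-49.5,1,0,0,0.033,-4,-49,1,0,0,0.033,-5.5,-49,1,0,0,0.033,-7.5,-49,1,0,0,0.033,-9,-48.5,1,0,0,0.034,-10.5,-48.5,1,0,0,0.034,-12,-48,1,0,0,0.034,-13.5,-47.5,1,0,0,0.034,0,0,0,0,0,0,0,0,0,0,0,0])

```text
clock: 10.65
eef_pos: [0.5549, -0.2074, 0.2636]
tool_rot: [0.099, 0.995, 0.0, -0.0]
ft_force: [0.4, 0.3, 1.2]
grip_width: 0.0856
```

```bash
python3 - <<'E'
from h import *
c=cap('wrist','w2');P=wpts(c)
o=bot.get_obs();print(o['joint_pos'],o['eef_pos'],o['tool_rot'])
R=P[:300].reshape(-1,3);F=c['frame'][:300].reshape(-1,3).astype(int)
s=(abs(R[:,0]-.5575)<.1)&(abs(R[:,1]+.206)<.1)&(R[:,2]>.085)&(R[:,2]<.115);fit(R[s],'bar')
s&=(F[:,2]>F[:,0]+20);fit(R[s],'bar brown')
s=(abs(R[:,0]-.5575)<.14)&(abs(R[:,1]+.22)<.13)&(R[:,2]>.018)&(R[:,2]<.027)&(F.max(1)>80);fit(R[s],'wall')
for r in bot.outline_of('plug1_mid','wrist'):
    m=r['mask'];q=P[m];print(round(r['p'],2),np.round(r['point']),np.nanmedian(q,0).round(3))
E
```

```text
[-3.56815945e-01  4.20108368e-01  3.70080680e-01  1.52134814e+00
  4.45722440e-04 -1.59838880e-01] [ 0.55501077 -0.20674303  0.2639224 ] [ 9.83294445e-02  9.95153851e-01  2.89487082e-04 -2.23203001e-04]
bar 2265 rect [ 557.7 -205.9] [ 20.  122.3] 78.5 pca 168.7 z [0.094 0.097 0.098]
bar brown 2069 rect [ 557.6 -206. ] [ 19.9 111.1] 78.4 pca 168.7 z [0.095 0.097 0.098]
wall 848 rect [ 516.5 -199.1] [173.5 209.3] 80.5 pca 59.9 z [0.019 0.023 0.025]
0.67 [146. 244.] [ 0.515 -0.244  0.016]
```

View pics/w2.png

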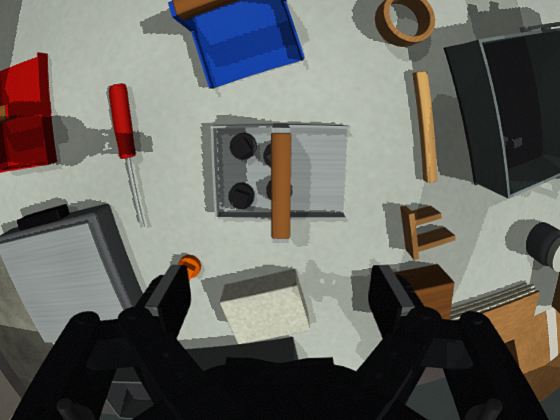

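Call:
play_rows(plan=[-2.5,1,50,0,0,0,0,0,50,0,0,0,0,0,45,0,0,0,0,0,25,0,0,0,0,0,15,0,0,0,0,0,0,0,0,0])

```text
clock: 11.5
eef_pos: [0.5574, -0.206, 0.0786]
tool_rot: [0.098, 0.995, 0.0, -0.001]
ft_force: [-0.1, -0.1, 0.5]
grip_width: 0.0856
```

Call:
play_rows(plan=[0,0,0,0,0,0,0,0,0,0,0,0,0,0,0,0,0,0,0,0,0,0,0,0,0,0,0,0,0,0,0,0,0,0,0,0], hand=0)

```text
clock: 12.25
eef_pos: [0.5582, -0.2068, 0.08]
tool_rot: [0.099, 0.995, 0.0, 0.001]
ft_force: [-1.4, 1.4, 5.2]
grip_width: 0.0182
```

```bash
python3 - <<'E'
from h import *
o=bot.get_obs();print(o['eef_pos'],o['tool_rot'],o['grip_width'])
p,r=np.array(o['eef_pos']),Ro.from_quat(o['tool_rot'])
hx=np.degrees(2*np.arctan2(o['tool_rot'][1],o['tool_rot'][0]));print(hx)
# bar in tool frame: grasp offset; lift, then carry. case frame
C=np.array([.5175,.141,0]);cy=np.array([-.137,.990,0]);
# lip targets at y=-0.115 from case, no tilt, height
def tcp(lip,th,hd):
    R=tilt(hd,th)
    # bar->lip in plate frame (0,.085,-.082); plate axes = tilted
    px=np.radians(hd-180);A=Ro.from_rotvec(-th*np.array([np.cos(px),np.sin(px),0]))*Ro.from_euler('z',hd-180,degrees=True)
    bar=lip-A.apply([0,.085,-.082]);
    return bar+R.apply([0,0,.006]),R   # tcp ahead of bar centre ~6mm
for th in (0,20,40,50,60):
    t,R=tcp(C-.045*cy+[0,0,.10],np.radians(th),187.9);print(th,t.round(3))
E
```

```text
[ 0.55823871 -0.20680596  0.08001318] [9.86489718e-02 9.95122017e-01 2.71059752e-04 6.92135763e-04] 0.018176023251138033
168.6772417031276
0 [0.535 0.012 0.176]
20 [0.531 0.043 0.2  ]
40 [0.526 0.08  0.213]
50 [0.523 0.1   0.214]
60 [0.52  0.12  0.212]
```

Call:
play_rows(plan=[0,0,-8,0,0,0,0,0,-15,0,0,0,0,0,-25,0,0,0,0,0,-30,0,0,0,0,0,-35,0,0,0,0,0,-30,0,0,0,0,0,-20,0,0,0,0,0,-10,0,0,0,0,0,0,0,0,0])

```text
clock: 13.38
eef_pos: [0.5579, -0.2072, 0.2525]
tool_rot: [0.099, 0.995, -0.0, 0.0]
ft_force: [-0.3, -0.3, -6.5]
grip_width: 0.0177
```

```bash
python3 - <<'E'
from h import *
cap('side','s2')
plan([([.535,.012,.25],down(187.9),12)])
E
```

```text
12 rows: [5.4, 17.5, 0.1, 0, 0, -0.028, 4.9, 17.7, 0.1, 0, 0, -0.028, 4.4, 17.8, 0.1, 0, 0, -0.028, 3.9, 17.9, 0.1, 0, 0, -0.028, 3.4, 18.0, 0.1, 0, 0, -0.028, 2.9, 18.1, 0.1, 0, 0, -0.028, 2.4, 18.2, 0.2, 0, 0, -0.028, 1.9, 18.3, 0.1, 0, 0, -0.028, 1.4, 18.3, 0.2, 0, 0, -0.028, 0.9, 18.3, 0.1, 0, 0, -0.028, 0.4, 18.4, 0.2, 0, -0.001, -0.028, 0, 18.4, 0.1, 0, 0, -0.028]
end [0.53497719 0.01203739 0.25004636] [-6.900e-02  9.976e-01  2.000e-04 -0.000e+00]
```

View pics/s2.png

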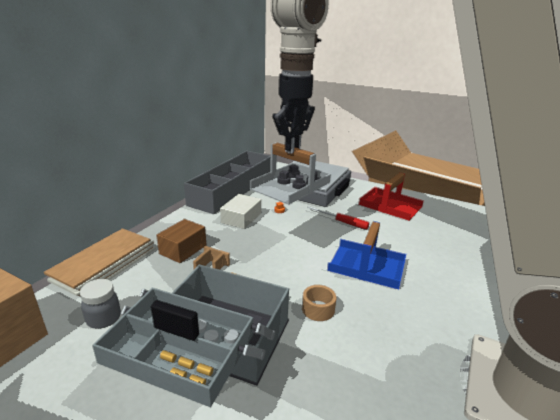

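The plate hangs level from the gripper at (290,180), with the plugs still on it. Next I carry it over the case.

Call:
play_rows(plan=[2,8,0,0,0,-0.014,4,13,0,0,0,-0.02,5,18,0,0,0,-0.028,4.5,18,0,0,0,-0.028,4,18,0,0,0,-0.028,3.5,18,0,0,0,-0.028,3,18,0,0,0,-0.028,2.5,18,0,0,0,-0.028,1.5,18,0,0,0,-0.028,1,18,0,0,0,-0.028,0.5,18,0,0,0,-0.028,0,18,0,0,0,-0.028,0,11,0,0,0,-0.014,0,6,0,0,0,-0.008,0,0,0,0,0,0])

```text
clock: 15.3
eef_pos: [0.5352, 0.0133, 0.2521]
tool_rot: [-0.069, 0.998, -0.0, -0.0]
ft_force: [0.1, -0.1, -5.5]
grip_width: 0.0176
```

```bash
python3 - <<'E'
from h import *
c=cap('side','s3');P=pts(c)
o=bot.get_obs();p=np.array(o['eef_pos']);print(p,o['tool_rot'],o['joint_pos'])
C=np.array([.5175,.141,0]);cy=np.array([-.137,.990,0]);
def tcp(lip,th,hd):
    R=tilt(hd,th)
    px=np.radians(hd-180);A=Ro.from_rotvec(-th*np.array([np.cos(px),np.sin(px),0]))*Ro.from_euler('z',hd-180,degrees=True)
    return lip-A.apply([0,.085,-.082])+R.apply([0,0,.006]),R
T=[]
for th,z in ((15,.115),(30,.105),(40,.10)):
    t,R=tcp(C-.045*cy+[0,0,z],np.radians(th),187.9);T.append((t,R,4 if th<40 else 3))
plan(T)
E
```

```text
[0.53520572 0.01291335 0.25208791] [-6.90052660e-02  9.97616263e-01 -2.55210558e-04 -1.37457522e-05] [ 2.44231294e-02  3.01258356e-01  1.67943990e-01  1.43748665e+00
 -5.11139440e-04 -1.13697169e-01]
11 rows: [0, 5.5, 10.4, 0.065, 0, 0, 0, 6.1, 10.0, 0.065, 0, 0, 0, 6.8, 9.6, 0.066, 0, 0, -0.1, 7.4, 9.2, 0.065, 0, 0, 0, 6.3, -2.4, 0.066, 0, 0, 0, 6.1, -2.9, 0.065, 0, 0, 0, 5.9, -3.2, 0.066, 0, 0, 0, 5.7, -3.6, 0.065, 0, 0, 0, 5.7, -3.1, 0.058, 0, 0, 0, 5.5, -3.4, 0.058, 0, 0, 0, 5.2, -3.8, 0.059, 0, 0]
end [0.52593086 0.08034492 0.21291566] [-0.0648  0.9374 -0.3414  0.0236]
```

View pics/s3.png

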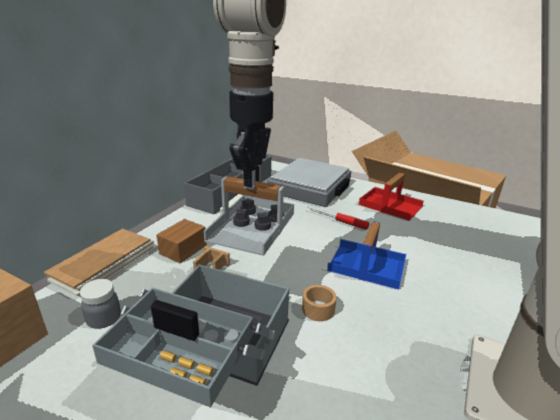

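Call:
play_rows(plan=[0,5.5,10.5,0.065,0,0,0,6,10,0.065,0,0,0,7,9.5,0.065,0,0,0,7.5,9,0.065,0,0,0,0,0,0,0,0,0,0,0,0,0,0])

```text
clock: 16.1
eef_pos: [0.5325, 0.0346, 0.2111]
tool_rot: [-0.068, 0.989, -0.129, 0.009]
ft_force: [0.1, 0.4, -5.1]
grip_width: 0.0179
```

```bash
python3 - <<'E'
from h import *
c=cap('side','s4');c2=cap('scene','c4')
o=bot.get_obs();p=np.array(o['eef_pos']);print(p,o['tool_rot'],o['joint_pos'])
C=np.array([.5175,.141,0]);cy=np.array([-.137,.990,0]);cx=np.array([.99,.137,0])
im=[]
for cc in (c,c2):
    f=cc['frame'].copy();W=np.linalg.inv(cc['cam_to_world'])
    for s in (-.058,0,.058):
        q=W[:3,:3]@(C-.045*cy+s*cx+[0,0,.115])+W[:3,3];q=cc['K']@q;cv2.circle(f,tuple((q[:2]/q[2]).astype(int).tolist()),2,(0,0,255),-1)
    im.append(f)
cv2.imwrite('pics/m4.png',np.vstack([im[0][140:400],im[1][60:320]])); 
E
```

```text
[0.53273773 0.03432158 0.21144448] [-0.06761477  0.98929399 -0.12896776  0.0096411 ] [ 0.21546945  0.31994189  0.06109516  1.33119859 -0.25868258  0.08149246]
```

View pics/m4.png

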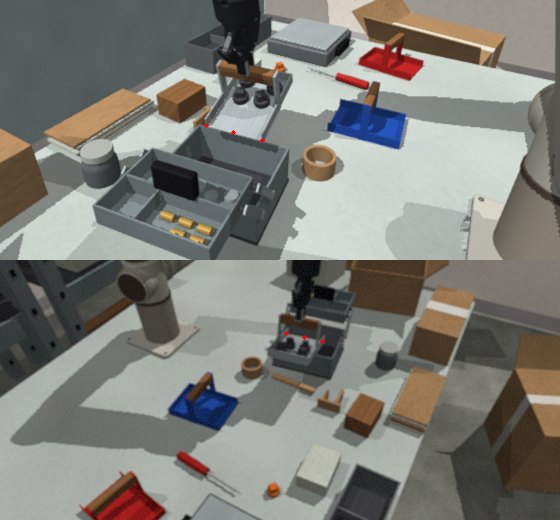

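Call:
play_rows(plan=[0,6.5,-2,0.066,0,0,0,6,-2.5,0.065,0,0,0,6,-3,0.066,0,0,0,5.5,-3.5,0.065,0,0,0,5.5,-3,0.058,0,0,0,5.5,-3.5,0.058,0,0,0,5,-4,0.059,0,0,0,0,0,0,0,0,0,0,0,0,0,0,0,0,0,0,0,0])

```text
clock: 17.45
eef_pos: [0.5262, 0.0796, 0.2132]
tool_rot: [-0.064, 0.938, -0.34, 0.024]
ft_force: [0.3, -0.6, -5.0]
grip_width: 0.0178
```

```bash
python3 - <<'E'
from h import *
c=cap('side','s5');c2=cap('scene','c5')
o=bot.get_obs();p=np.array(o['eef_pos']);print(p,o['tool_rot'],o['joint_pos'])
cv2.imwrite('pics/m5.png',np.vstack([cv2.resize(c['frame'][190:350,80:340],(560,345)),cv2.resize(c2['frame'][60:180,230:400],(354,250))[:, :].copy() if 0 else cv2.resize(c2['frame'][60:170,200:450],(560,246))]))
C=np.array([.5175,.141,0]);cy=np.array([-.137,.990,0]);
def tcp(lip,th,hd):
    R=tilt(hd,th)
    px=np.radians(hd-180);A=Ro.from_rotvec(-th*np.array([np.cos(px),np.sin(px),0]))*Ro.from_euler('z',hd-180,degrees=True)
    return lip-A.apply([0,.085,-.082])+R.apply([0,0,.006]),R
T=[]
for th,z in ((47,.10),(54,.10)):
    t,R=tcp(C-.045*cy+[0,0,z],np.radians(th),187.9);T.append((t,R,4))
plan(T)
E
```

```text
[0.52613692 0.07956243 0.21332359] [-0.06413284  0.93776052 -0.34046088  0.02405368] [ 0.51080546  0.48493848  0.13737051  1.518398   -0.64068532  0.47280511]
8 rows: [0, 2.7, -2.5, 0.031, 0, 0, 0, 2.6, -2.6, 0.031, 0, -0.001, 0.1, 2.6, -2.6, 0.031, 0, 0, 0, 2.5, -2.7, 0.031, 0, -0.001, 0, 2.5, -2.5, 0.03, 0, 0, 0, 2.4, -2.5, 0.031, 0, 0, 0, 2.3, -2.6, 0.03, 0, 0, 0, 2.2, -2.6, 0.031, 0.001, 0]
end [0.52210825 0.1078434  0.21339719] [-0.0614  0.8889 -0.453   0.031 ]
```

View pics/m5.png

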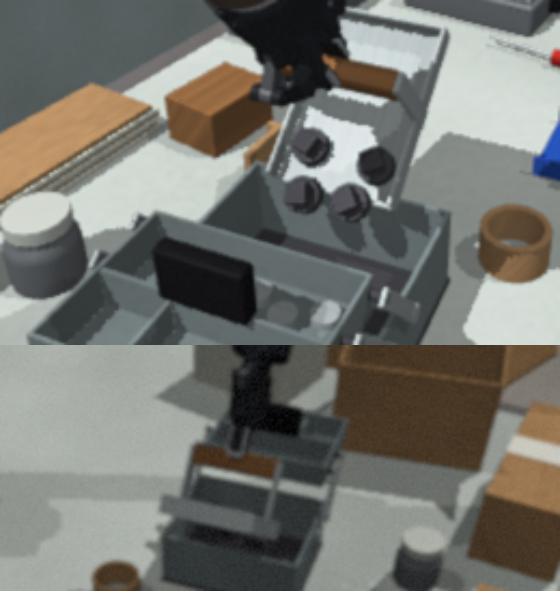

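Call:
play_rows(plan=[0,0,0,0,0,0,0,0,0,0,0,0,0,0,0,0,0,0,0,0,0,0,0,0])

```text
clock: 18.05
eef_pos: [0.5259, 0.0803, 0.2126]
tool_rot: [-0.065, 0.938, -0.341, 0.024]
ft_force: [-0.6, -0.2, -4.0]
grip_width: 0.0177
```

```bash
python3 - <<'E'
from h import *
c=cap('side','s6');c2=cap('scene','c6')
o=bot.get_obs();print(o['ft_force'])
cv2.imwrite('pics/m6.png',cv2.resize(c['frame'][170:370,80:340],(715,550)))
E
```

```text
[-0.50183262 -0.18229818 -3.08303105]
```

View pics/m6.png

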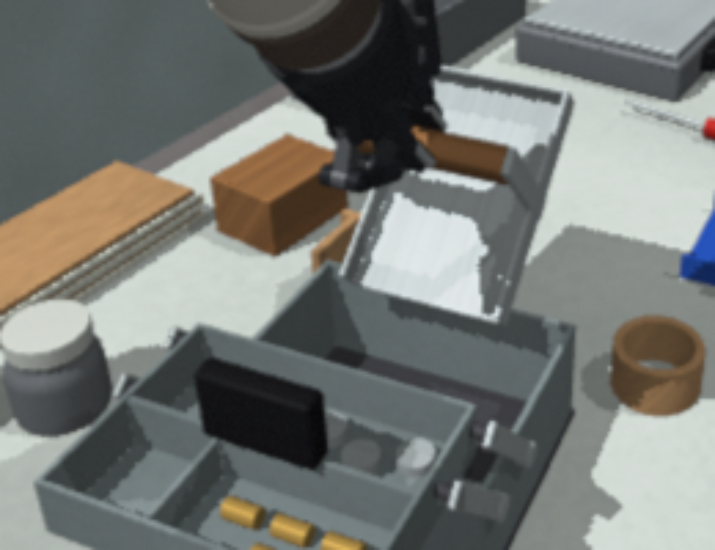

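```bash
python3 - <<'E'
from h import *
p,r=plan([([.530,.055,.25],tilt(187.9,.35),3),([.535,.012,.255],down(187.9),4)])
plan([([.558,-.2068,.255],down(168.7),8),([.558,-.2068,.082],down(168.7),7)],start=(p,r))
E
```

```text
7 rows: [-0.2, -14.6, -4.1, -0.116, 0, 0, -0.2, -14.0, -5.7, -0.116, 0, 0, -0.2, -13.2, -7.4, -0.115, 0, 0.001, 0.2, -10.6, 2.5, -0.088, 0, 0, 0.2, -10.8, 1.6, -0.087, 0, 0, 0.2, -10.9, 0.7, -0.088, 0, 0, 0.3, -10.9, -0.3, -0.087, 0, 0]
end [0.53499178 0.01198484 0.25501118] [-6.870e-02  9.976e-01 -0.000e+00  1.000e-04]
15 rows: [0.9, -27.5, 0, 0, 0, 0.042, -0.3, -27.5, 0, 0, 0, 0.042, -1.4, -27.5, 0, 0, 0, 0.042, -2.6, -27.4, 0, 0, 0, 0.042, -3.7, -27.2, 0, 0, 0, 0.042, -4.8, -27.1, 0, 0, 0, 0.042, -6.0, -26.8, 0, 0, 0, 0.041, -7.0, -26.6, 0, 0, 0, 0.042, 0, 0, 24.7, 0, 0, 0, 0, 0, 24.7, 0, 0, 0, 0, 0, 24.7, 0, 0, 0, 0, 0, 24.7, 0, 0, 0, 0, 0, 24.7, 0, 0, 0, 0, 0, 24.8, 0, 0, 0, 0, 0, 24.7, 0, 0, 0]
end [ 0.55799613 -0.20683766  0.08202668] [ 9.860e-02  9.951e-01 -0.000e+00  1.000e-04]
```

Call:
play_rows(plan=[0,-14.5,-4,-0.116,0,0,0,-14,-6,-0.116,0,0,0,-13,-7.5,-0.115,0,0,0,-10.5,2.5,-0.088,0,0,0,-11,1.5,-0.087,0,0,0,-11,1,-0.088,0,0,0,-11,0,-0.087,0,0,0,0,0,0,0,0])

```text
clock: 19.15
eef_pos: [0.5351, 0.0093, 0.2546]
tool_rot: [-0.067, 0.998, -0.001, -0.0]
ft_force: [-0.4, -0.6, -4.2]
grip_width: 0.0178
```

```bash
python3 - <<'E'
from h import *
o=bot.get_obs();p=np.array(o['eef_pos']);print(p,o['tool_rot'])
plan([([.558,-.2068,.255],down(168.7),8),([.558,-.2068,.09],down(168.7),6)])
c=cap('wrist','w3');c=cap('side','s7');P=pts(c)
R=P.reshape(-1,3);s=(abs(R[:,0]-.56)<.15)&(abs(R[:,1]+.02)<.14)&(R[:,2]>.14)&(R[:,2]<.25)
E
```

```text
[0.53508249 0.0093462  0.2546279 ] [-6.70868123e-02  9.97746403e-01 -1.11757815e-03 -4.75338132e-04]
14 rows: [0.8, -27.2, 0, 0, 0, 0.041, -0.3, -27.2, 0, 0, 0, 0.041, -1.5, -27.1, 0, 0, 0, 0.042, -2.6, -27.0, 0, 0, 0, 0.041, -3.7, -26.9, 0, -0.001, 0, 0.042, -4.8, -26.7, 0, 0, 0, 0.041, -5.9, -26.5, 0, -0.001, 0, 0.042, -7.0, -26.3, 0, 0, -0.001, 0.041, 0, 0, 27.5, 0, 0, 0, 0, 0, 27.5, 0, 0, 0, 0, 0, 27.5, 0, 0, 0, 0, 0, 27.5, 0, 0, 0, 0, 0, 27.5, 0, 0, 0, 0, 0, 27.5, 0, 0, 0]
end [ 0.5580258  -0.20685008  0.08999848] [ 9.820e-02  9.952e-01 -2.000e-04  2.000e-04]
```

View pics/w3.png

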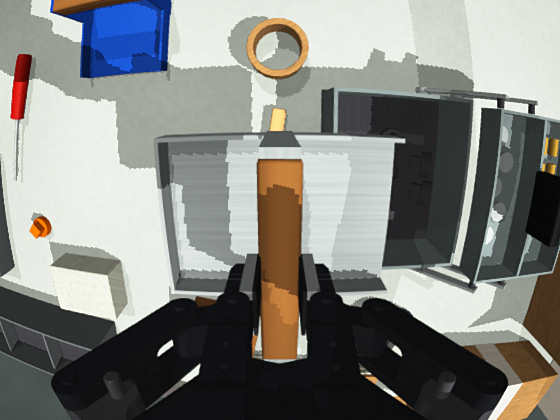

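View pics/s7.png

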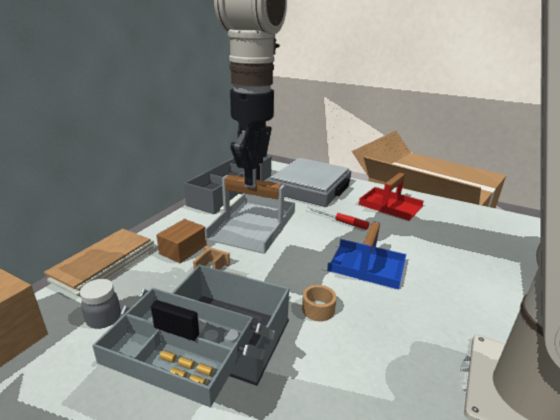

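The plate is empty and level, and dark shapes show inside the compartment around (400,165) in the wrist view. Next I take it back to its spot.

Call:
play_rows(plan=[0.5,-15,0,0,0,0.02,0.5,-27,0,0,0,0.041,0,-27,0,0,0,0.041,-1.5,-27,0,0,0,0.042,-2.5,-27,0,0,0,0.041,-3.5,-27,0,0,0,0.042,-5,-26.5,0,0,0,0.041,-6,-26.5,0,0,0,0.042,-7,-12,0,0,0,0.021,0,0,15,0,0,0,0,0,30,0,0,0,0,0,40,0,0,0,0,0,40,0,0,0,0,0,25,0,0,0,0,0,10,0,0,0,0,0,0,0,0,0])

```text
clock: 21.25
eef_pos: [0.5583, -0.2037, 0.094]
tool_rot: [0.096, 0.995, 0.0, -0.001]
ft_force: [-0.3, 0.4, -3.7]
grip_width: 0.0179
```

```bash
python3 - <<'E'
from h import *
o=bot.get_obs();print(o['eef_pos'],o['tool_rot'],o['ft_force'])
plan([([.558,-.2068,.081],down(168.7),3)])
E
```

```text
[ 0.55827988 -0.20369914  0.09401852] [ 9.56608917e-02  9.95413620e-01  3.00809008e-04 -7.93211793e-04] [-0.31731973  0.35470743 -3.6577672 ]
3 rows: [-0.1, -1.0, 4.3, 0, -0.001, 0.002, -0.1, -1.1, 4.4, 0, 0, 0.002, -0.1, -1.0, 4.3, 0, -0.001, 0.002]
end [ 0.55796657 -0.20679084  0.08101686] [9.860e-02 9.951e-01 2.000e-04 2.000e-04]
```

Call:
play_rows(plan=[0,-2,6,0,0,0.004,0,-1,4,0,0,0.002,0,0,3,0,0,0,0,0,1,0,0,0,0,0,0,0,0,0])

```text
clock: 21.88
eef_pos: [0.5582, -0.2076, 0.0807]
tool_rot: [0.099, 0.995, 0.0, 0.0]
ft_force: [0.3, -0.2, -3.9]
grip_width: 0.0174
```

Call:
play_rows(plan=[0,0,1,0,0,0,0,0,1,0,0,0,0,0,0,0,0,0])

```text
clock: 22.25
eef_pos: [0.5584, -0.2079, 0.08]
tool_rot: [0.099, 0.995, -0.0, 0.001]
ft_force: [-4.2, -0.1, 6.1]
grip_width: 0.018
```

Contact. Release and rise.

Call:
play_rows(plan=[0,0,0,0,0,0,0,0,0,0,0,0,0,0,0,0,0,0,0,0,0,0,0,0,0,0,0,0,0,0,0,0,-15,0,0,0,0,0,-40,0,0,0,0,0,-55,0,0,0,0,0,-60,0,0,0,0,0,-20,0,0,0,0,0,0,0,0,0], hand=100)

```text
clock: 23.62
eef_pos: [0.5594, -0.2081, 0.2722]
tool_rot: [0.099, 0.995, -0.001, 0.003]
ft_force: [-0.1, 0.6, -1.1]
grip_width: 0.0854
```

```bash
python3 - <<'E'
from h import *
c=cap('wrist','w4');P=wpts(c)
o=bot.get_obs();print(o['eef_pos'],o['tool_rot'])
R=P[:300].reshape(-1,3)
s=(abs(R[:,0]-.5575)<.1)&(abs(R[:,1]+.206)<.1)&(R[:,2]>.085)&(R[:,2]<.115);fit(R[s],'bar')
s=(abs(R[:,0]-.53)<.16)&(abs(R[:,1]-.14)<.09)&(R[:,2]>.02)&(R[:,2]<.05);print(s.sum())
t=np.array([.4975,.2825,.28])
plan([(t,down(187.9),10)])
E
```

```text
[ 0.55844765 -0.20773264  0.269772  ] [ 9.92417880e-02  9.95062695e-01 -2.89431467e-04  1.10271042e-03]
bar 2168 rect [ 557.4 -207.2] [ 19.8 122.1] 79.0 pca 168.8 z [0.094 0.097 0.098]
4569
10 rows: [15.7, 46.9, -1.1, 0, 0, -0.034, 14.0, 47.4, -1.1, 0, 0, -0.034, 12.4, 47.8, -1.1, 0, 0, -0.034, 10.8, 48.2, -1.1, 0, 0, -0.034, 9.2, 48.5, -1.1, 0, 0, -0.033, 7.6, 48.8, -1.0, 0, 0, -0.034, 5.9, 49.0, -1.1, 0, 0.001, -0.033, 4.3, 49.2, -1.0, 0, 0, -0.034, 2.5, 49.4, -1.1, 0, 0.001, -0.033, 1.0, 49.4, -1.0, -0.001, 0, -0.034]
end [0.49746773 0.28252752 0.27996904] [-0.069   0.9976  0.      0.    ]
```

View pics/w4.png

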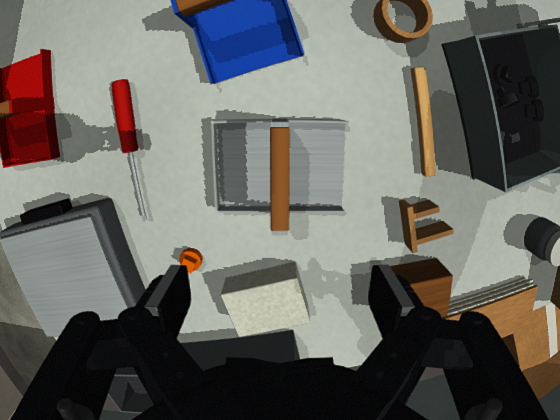

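The plate is flat on its spot (bar at z 0.097, 1 mm off), and several plugs lie in the case (500–535, 65–110). Next I go to the tray, checking the compartment on the way.

Call:
play_rows(plan=[15.5,47,-1,0,0,-0.034,14,47.5,-1,0,0,-0.034,12.5,48,-1,0,0,-0.034,11,48,-1,0,0,-0.034,9,48.5,-1,0,0,-0.034,7.5,49,-1,0,0,-0.034,6,49,-1,0,0,-0.033,0,0,0,0,0,0])

```text
clock: 24.68
eef_pos: [0.5138, 0.1387, 0.2736]
tool_rot: [-0.022, 1.0, -0.0, -0.002]
ft_force: [-0.9, -0.4, 0.1]
grip_width: 0.0855
```

```bash
python3 - <<'E'
from h import *
c=cap('wrist','w5');P=wpts(c);C=np.array([.5175,.141])
for r in bot.outline_of('plug1_mid','wrist'):
    q=np.nanmedian(P[r['mask']],0);d=q[:2]-C;print(round(r['p'],2),np.round(r['point']),q.round(3),'case',np.round([d@[.99,.137],d@[-.137,.99]],3))
plan([([.4975,.2825,.28],down(187.9),4)])
f=cv2.convertScaleAbs(c['frame'],alpha=1.8,beta=20);cv2.imwrite('pics/w5b.png',f)
E
```

```text
0.82 [142. 285.] [0.476 0.143 0.017] case [-0.041  0.008]
4 rows: [2.8, 36.8, -1.5, 0, -0.001, -0.025, 1.9, 36.8, -1.5, 0, -0.001, -0.024, 1.0, 36.9, -1.6, -0.001, -0.001, -0.025, 0.1, 36.8, -1.5, 0, 0, -0.024]
end [0.49752899 0.28248665 0.28001725] [-6.870e-02  9.976e-01 -0.000e+00 -1.000e-04]
```

View pics/w5b.png

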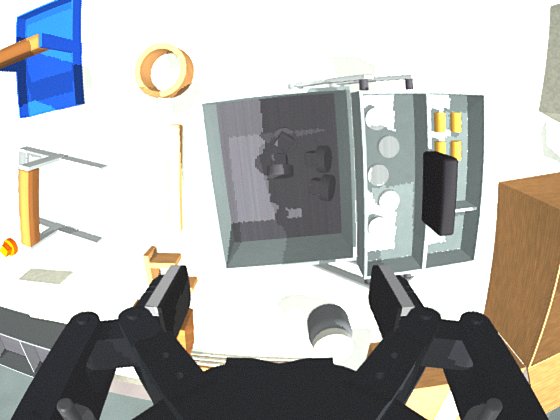

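```bash
python3 - <<'E'
from h import *
c=dict(np.load('/tmp/wrist.npz'));P=wpts(c)
f=cv2.convertScaleAbs(c['frame'][95:230,210:360],alpha=5,beta=10)
z=np.nan_to_num(P[95:230,210:360,2]);g=cv2.applyColorMap(np.clip(z/.06*255,0,255).astype(np.uint8),cv2.COLORMAP_JET)
cv2.imwrite('pics/w5c.png',cv2.resize(np.vstack([f,g]),None,fx=2.2,fy=2.2))
print(z[15:120,30:125].max(), np.unravel_index(z[15:120,30:125].argmax(),(105,95)))
E
```

```text
0.03990659748153841 (np.int64(52), np.int64(83))
```

View pics/w5c.png

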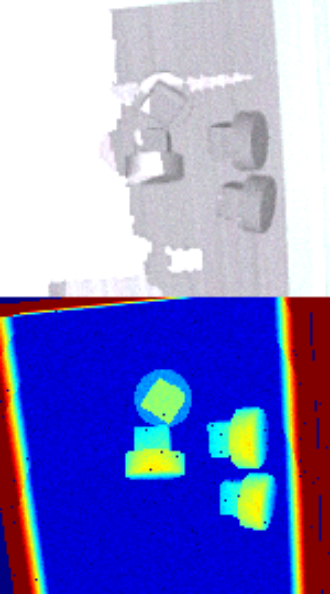

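The depth map shows four separate plugs, all at or below 40 mm. Next I grip the tray.

Call:
play_rows(plan=[3,37,-1,0,0,-0.025,2,37,0,0,0,-0.025,1,37,0,0,0,-0.025,0,37,0,0,0,-0.024,0,0,0,0,0,0,0,0,0,0,0,0])

```text
clock: 25.52
eef_pos: [0.4985, 0.2815, 0.276]
tool_rot: [-0.068, 0.998, -0.001, -0.001]
ft_force: [0.1, -0.5, 0.8]
grip_width: 0.0855
```

```bash
python3 - <<'E'
from h import *
c=cap('wrist');P=wpts(c);R=P[:300].reshape(-1,3)
s=(abs(R[:,0]-.497)<.06)&(abs(R[:,1]-.283)<.04)&(R[:,2]>.174)&(R[:,2]<.2);fit(R[s],'grip')
o=bot.get_obs();print(o['eef_pos'],o['tool_rot'])
plan([([.497,.2826,.1645],down(187.9),1)])
E
```

```text
grip 1699 rect [497.1 283.1] [68.8 15.8] 8.4 pca -171.9 z [0.181 0.185 0.186]
[0.49862965 0.28131036 0.27627427] [-6.73721908e-02  9.97727713e-01 -4.65024430e-04 -4.28032989e-04]
1 rows: [1.3, 1.6, 111.8, -0.001, -0.001, -0.003]
end [0.49703786 0.28261087 0.16447416] [-6.890e-02  9.976e-01  1.000e-04  0.000e+00]
```

Call:
play_rows(plan=[1.5,1.5,40,0,0,0,0,0,40,0,0,0,0,0,20,0,0,0,0,0,11.5,0,0,0,0,0,0,0,0,0])

```text
clock: 26.2
eef_pos: [0.4966, 0.2833, 0.1648]
tool_rot: [-0.068, 0.998, -0.0, -0.001]
ft_force: [0.0, -0.5, -0.1]
grip_width: 0.0851
```

Call:
play_rows(plan=[0,0,0,0,0,0,0,0,0,0,0,0,0,0,0,0,0,0,0,0,0,0,0,0,0,0,0,0,0,0,0,0,0,0,0,0], hand=0)

```text
clock: 26.95
eef_pos: [0.4971, 0.2826, 0.1659]
tool_rot: [-0.068, 0.998, -0.002, 0.001]
ft_force: [0.3, -4.4, 3.6]
grip_width: 0.0142
```

```bash
python3 - <<'E'
import numpy as np
ph=np.radians(np.linspace(130,20,19))
y=-90*np.cos(ph);z=-90*np.sin(ph)
out=[]
cy=y[0];cz=z[0]
for a,b in zip(y[1:],z[1:]):
    d=round((a-cy)*2)/2;e=round((b-cz)*2)/2;cy+=d;cz+=e;out.append([0,d,e,0,0,0])
print(sum(out[:10],[]));print(sum(out[10:],[]))
E
```

```text
[0, -7.5, -6.0, 0, 0, 0, 0, -8.5, -4.5, 0, 0, 0, 0, -8.5, -4.0, 0, 0, 0, 0, -9.0, -3.5, 0, 0, 0, 0, -9.5, -2.0, 0, 0, 0, 0, -9.5, -1.0, 0, 0, 0, 0, -9.5, 0.0, 0, 0, 0, 0, -10.0, 1.0, 0, 0, 0, 0, -9.0, 2.0, 0, 0, 0, 0, -9.5, 3.0, 0, 0, 0]
[0, -8.5, 4.0, 0, 0, 0, 0, -8.5, 5.0, 0, 0, 0, 0, -7.5, 5.5, 0, 0, 0, 0, -7.0, 6.5, 0, 0, 0, 0, -6.5, 7.0, 0, 0, 0, 0, -5.5, 8.0, 0, 0, 0, 0, -4.5, 8.5, 0, 0, 0, 0, -4.0, 8.5, 0, 0, 0]
```

Call:
play_rows(plan=[0,-7.5,-6,0,0,0,0,-8.5,-4.5,0,0,0,0,-8.5,-4,0,0,0,0,-9,-3.5,0,0,0,0,-9.5,-2,0,0,0,0,-9.5,-1,0,0,0,0,-9.5,0,0,0,0,0,-10,1,0,0,0,0,-9,2,0,0,0,0,-9.5,3,0,0,0])

```text
clock: 28.2
eef_pos: [0.5093, 0.1947, 0.1816]
tool_rot: [-0.069, 0.998, 0.001, 0.001]
ft_force: [-1.2, 3.2, 4.6]
grip_width: 0.0139
```

Call:
play_rows(plan=[0,-8.5,4,0,0,0,0,-8.5,5,0,0,0,0,-7.5,5.5,0,0,0,0,-7,6.5,0,0,0,0,-6.5,7,0,0,0,0,-5.5,8,0,0,0,0,-4.5,8.5,0,0,0,0,0,0,0,0,0])

```text
clock: 29.2
eef_pos: [0.5161, 0.1442, 0.1347]
tool_rot: [-0.068, 0.998, -0.003, 0.0]
ft_force: [2.6, -6.4, -1.3]
grip_width: 0.0142
```

Call:
play_rows(plan=[0,-2,4,0,0,0,0,-2,4.5,0,0,0,0,0,0,0,0,0])

```text
clock: 29.58
eef_pos: [0.5166, 0.1415, 0.1277]
tool_rot: [-0.068, 0.998, -0.001, 0.001]
ft_force: [-0.8, -4.8, 7.3]
grip_width: 0.014
```

Call:
play_rows(plan=[0,-0.5,2,0,0,0,0,0,1,0,0,0,0,0,0,0,0,0])

```text
clock: 29.95
eef_pos: [0.5168, 0.1415, 0.1275]
tool_rot: [-0.068, 0.998, -0.001, 0.002]
ft_force: [-5.1, -5.3, 20.7]
grip_width: 0.0142
```

Call:
play_rows(plan=[0,0,1,0,0,0,0,0,0,0,0,0])

```text
clock: 30.2
eef_pos: [0.5168, 0.1415, 0.1274]
tool_rot: [-0.068, 0.998, -0.001, 0.002]
ft_force: [-7.6, -6.5, 25.0]
grip_width: 0.0139
```

Call:
play_rows(plan=[0,0,0,0,0,0,0,0,0,0,0,0,0,0,0,0,0,0,0,0,0,0,0,0,0,0,0,0,0,0,0,0,-20,0,0,0,0,0,-50,0,0,0,0,0,-50,0,0,0,0,0,-30,0,0,0,0,0,0,0,0,0], hand=100)

```text
clock: 31.45
eef_pos: [0.5178, 0.1432, 0.2761]
tool_rot: [-0.069, 0.998, 0.001, 0.003]
ft_force: [0.1, 0.1, -0.7]
grip_width: 0.0854
```

```bash
python3 - <<'E'
from h import *
c=cap('wrist','w6');P=wpts(c);R=P[:300].reshape(-1,3)
s=(abs(R[:,0]-.517)<.06)&(abs(R[:,1]-.142)<.04)&(R[:,2]>.138)&(R[:,2]<.165);fit(R[s],'grip')
s=(abs(R[:,0]-.52)<.14)&(abs(R[:,1]-.15)<.12)&(R[:,2]>.1)&(R[:,2]<.112);fit(R[s],'rim')
s=(abs(R[:,0]-.52)<.14)&(abs(R[:,1]-.15)<.12)&(R[:,2]>.08)&(R[:,2]<.088);fit(R[s],'case rim')
c=cap('side','s8');c=cap('scene','c8');P=pts(c);R=P.reshape(-1,3)
s=(abs(R[:,0]-.5575)<.1)&(abs(R[:,1]+.206)<.1)&(R[:,2]>.085)&(R[:,2]<.115);fit(R[s],'bar')
E
```

```text
grip 1311 rect [516.6 141.9] [69.  15.7] 8.2 pca -171.9 z [0.144 0.147 0.148]
rim 2621 rect [516.5 142. ] [214.1 134.9] 8.2 pca -171.3 z [0.1   0.105 0.106]
case rim 4245 rect [517.  141.9] [214.  161.2] 7.9 pca 172.2 z [0.08  0.084 0.087]
bar 353 rect [ 559.8 -209.1] [ 22.9 123.2] 78.6 pca 168.7 z [0.085 0.097 0.1  ]
```

View pics/s8.png

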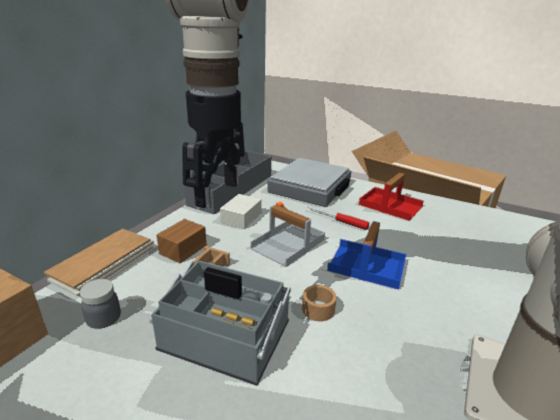

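The tray is closed: grip top at 0.147 m and rim at 0.105 m, against 0.148 and 0.106 nominal. The plate stands flat at (288,235), and the bystanders look unmoved.

```bash
python3 -c "
from workcell import bot
print(bot.job_done())"
```

```text
the job is handed in; nothing more can be done
None
```

The job is done and handed in at about 31.6 s; the hand-in reports no verdict, so success rests on my own last checks.

I swung the tray to its open stop and tipped the plate to about 40° over the case, where all four plugs slid off. I then set the plate back down and pushed the tray down until it stopped moving, with about 25 N at the wrist.

**Last checks:**
- **Plugs:** seen from above before closing, the depth map showed four separate plugs inside the walls, none higher than 40 mm. The network itself reported only one of them.
- **Plate:** it stands flat. The wrist camera put its bar within about 1.5 mm of where it started; in the scene camera it differed by about 1.5 mm.
- **Tray:** its grip top is at 0.147 m and its rim at 0.105 m, against 0.148 and 0.106 m nominal. That matches the 1 mm camera offset seen elsewhere, so I take it as closed.
- **Tray at the start:** it was not closed. From the grip height I estimate the arm stood at about 0.22 rad, so I started the swing from there.
- **Bystanders:** they look unmoved in the last side picture, but I did not measure them again.
- **Robot:** the gripper is open and clear of everything, with less than 1 N at the wrist.

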